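# Tuck the last wing feather under its covert and hold it pressed

### The arm

A 6-joint arm with a two-finger parallel gripper is mounted at the origin on the work surface. World frame = base frame: x ahead of the robot, y to its left, z up, the work surface at z = 0. Lengths are in mm, angles in rad, forces in N, time in s.
With the tool pointing down it reaches from about 275 to 850 mm from the base axis. Payload 5.2 kg.
Tool frame: the origin (TCP) lies midway between the tips of the shut fingers; the grasp point (between the pads) lies 19 mm behind it; z points along the fingers, y is the line along which they close (so a half turn about z gives the same grasp; the last joint's range is limited). The gripper opens to 85 mm and grips with 20 to 120 N. Pads are 22 mm wide; open, the fingers measure 114 mm over their backs; the gripper's body (76 mm by 85 mm) begins 54 mm behind the grasp point. The pads swing forward as they close: fully open they stand 13 mm farther back than shut.
Start: joints at [-1.338, 0.259, 1.535, -0, 1.348, -0.203], TCP at [232.195, -498.588, 231.31] pointing down, gripper open.
Joint ranges: [-3.14, 3.14], [-0.91, 2.08], [0.19, 2.58], [-1.22, 4.36], [0.22, 2.71], [-3.12, 3.12]. Speed limits (rad/s): [2.57, 2.57, 3.14, 3.14, 3.14, 3.14].

### API

Orientations are given as a rotation vector (axis times angle).
In Python, from station import arm, sensors, viewer, sign_off gives the robot as it stands. Calls block until the motion is done:
- arm.move_ptp(position, orientation): joint-space move of the TCP to a pose.
- arm.move_l(position, rot=None, v=150, max_force=None): straight line of the TCP; rot=None keeps the orientation; v is the mean speed in mm/s. With max_force (N) it stops when the force on the tool has changed by that much, and returns True; else False.
- arm.move_j(angles): joint-space move.
- arm.gripper_open() and arm.close_gripper(squeeze=None): open the fingers fully, or close them until they stop; squeeze is the grip in N (None keeps the last).
- arm.wait(seconds).
- arm.solve_ik(position, orientation): joint angles nearest the present ones, or None.
- sensors.sense(): the state.
- viewer.get_image(name): name is "scene" or "top" or "wrist"; returns the picture (400x640x3 uint8, red, green, blue); there is no depth.
- viewer.camera_model(name): a dict with "vertical_fov" (degrees; the focal length in pixels is half the picture's height over the tangent of half this angle, whatever the lens; pixels are square), "cx", "cy" (the principal point, pixels), "rvec" (rotation vector, rad) and "tvec" (3), from world to camera coordinates, as OpenCV has them; the wrist camera has in their place "mount" (4x4, takes a point from camera to tool coordinates, whose origin is the TCP and whose axes are the flange's). Camera axes: x right, y down, z forward; pixel columns grow to the right and rows downward; lengths in mm; the calibration is good to about 2 mm. A picture is of the moment at which its call begins: read the wrist's pose just before it. camera_model takes no time and is no camera call.
A pose or a line that the arm cannot do raises arm.Unreachable and nothing moves.
- sign_off(): hands the job in; it is judged then, once.
The state is a dict: "t": time; "q": joint angles; "joint_vel": joint speeds; "tau": joint torques, N m; "tcp_pos": TCP position; "eef_rot": TCP orientation; "force": force on the tool from outside, world axes, zero at the start; "wrist_torque": the same for the moment, N m; "gripper_width": opening from 0.0 (shut) to 1.0 (fully open); "grip_force": force on a finger pad.
Only numpy, scipy, OpenCV 4.12 (cv2) and the standard library are available. Lean on these libraries where they do the work, as an engineer would, in place of code of your own. Each camera call takes 0.05 s, during which the arm holds its last target. There are 200 camera calls.

### The job

On the wing board the middle feather is missing between two that are already fitted: pick up the longer of the two loose black feathers by its rib, slide its square front end under the free edge of the middle lapped covert plate, without lifting that plate, until the rib's front end almost meets the plate's edge, in line with and midway between its neighbours. Press the feather flat onto the board with a firm but moderate push (about 10 N) and finish while still holding it pressed down like that; do not let go. Leave the shorter feather and the other things on the table where they are.

Things in the scene. Friction and masses are not known exactly. Their poses are not given: they have to be found in the camera images.
- board: Fixed plywood wing board, 280 (x) by 290 (y) by 18 mm; origin at the centre of its underside, x away from the robot, z up. Its top is the deck. Two feathers like the long one are fixed at y = +-92, front edges at x = 58. Three black lapped covert plates at y = -92, 0, 92 cover x = 30 to 116; only the middle one moves; under it 9 mm shims, inner faces y = +-39, x 70 to 100. Batten behind.
- lip (a point): Point on the deck straight below the middle of the middle covert's free edge (board frame: x 30, y 0, z 18 mm); axes as the board's: x points in under the covert, the way to tuck. The covert's underside is 12.5 mm above the deck at this edge and 10 mm at its hinge; the covert is 4 mm thick and 88 mm wide. The feather's plate is 5 mm thick.
- covert (a joint): Middle covert plate's angle about its hinge (along the board's y, at board x = 116 mm), rad: 0 at rest, grows as its free edge lifts (0.1 lifts the edge 8.6 mm). It weighs 60 g, swings up freely, is held down only by its weight and cannot go below 0.
- long_feather: Longer loose feather, 150 mm, about 70 g: black plate 56 mm wide, 5 mm thick, lying flat, gold streaks; square front edge at x = 75, round rear (radius 28) ending at x = -75. Upright rib on top along x: 12 mm wide, x = -50 to 40, z = 5 to 29, to be gripped across its width; the 35 mm of plate in front of it are bare. Origin at the centre of the underside, z up.
- front (a point): Middle of the long feather's square front edge, at its underside (feather frame: x +75, y 0, z 0 mm); axes as the feather's.
- short_feather: The shorter loose feather, to be left alone: same black plate 56 mm wide, 5 mm thick and same rib height and width, but only 110 mm long, rib from x = -30 to +20 mm. Origin at the centre of the underside.
- paint_jar: Loose closed paint jar, 48 mm across, 62 mm tall, standing on the table; origin at the centre of its underside. Bystander.
- jar_cap: Loose black cap, 44 mm across, 14 mm tall, on the table; origin at the centre of its underside. Bystander.
- mug: White mug, 82 mm across, 95 mm tall, handle at its +y; origin at the centre of its underside. Bystander.
- brush: Black paint brush about 190 mm long lying on the table. Bystander.
- tape_roll: Roll of paper tape lying flat, 90 mm across, 24 mm tall; origin at the centre of its underside. Bystander.
There are look-alikes about, which are no part of the job. What is shaped like the long_feather but pink is not meant.

How it is judged:
By the outcome, as a careful person would: the job done as asked, in the order asked, and still so for the second after the job is handed in, while the arm keeps its last pose, push and grip.
It also fails if it takes over 35 s, if anything falls off the work surface, if the arm or the gripper's body presses on something with over 40 N, if the wrist force passes 120 N, or if a joint passes its speed limit or range.

## Working session

There is one attempt and no reset: what is moved stays moved. The work goes in short steps, each a Python script; the robot and the scene stay as the last script left them, time stands still between calls to the robot, and variables do not carry over. Pictures are saved under pics/ and viewed, at most 10 in all, crops included, and the job is handed in when it is done.

```bash
ls; mkdir -p pics
python3 - <<'E'
from station import arm, sensors, viewer
import cv2
s=sensors.sense(); print(s)
for n in ("top","scene"):
    im=viewer.get_image(n); cv2.imwrite(f"pics/{n}0.png",im[:,:,::-1]); print(n,viewer.camera_model(n))
print(viewer.camera_model("wrist"))
E
```

```text
pics
{'t': 0.0, 'q': array([-1.33781813e+00,  2.59362463e-01,  1.53605965e+00,  6.12839919e-07,
        1.34798819e+00, -2.02793614e-01]), 'joint_vel': array([ 0.00058165,  0.00020392, -0.00077389,  0.00060078,  0.00071817,
        0.00060556]), 'tau': array([-4.08204987e-04, -4.46040988e+01, -2.90566313e+01, -3.26628060e-04,
        1.17106712e-02, -1.22244171e-05]), 'tcp_pos': array([ 232.06482319, -498.08037545,  230.47361259]), 'eef_rot': array([-3.06554038e+00, -6.78712430e-01,  4.21261550e-05]), 'force': array([-0.20869661,  0.49993363,  0.3021893 ]), 'wrist_torque': array([-0.01790389, -0.00177948, -0.00849661]), 'grip_force': 0.0, 'gripper_width': 1.0017363558294048}
top {'vertical_fov': 45.401239589935, 'cx': 325.54655455825434, 'cy': 197.79599653726615, 'rvec': array([ 2.12460376, -2.18454549,  0.15493488]), 'tvec': array([ -33.75617956,  506.25894384, 1621.32021433])}
scene {'vertical_fov': 47.77652682919442, 'cx': 319.16328386355275, 'cy': 210.71527069102578, 'rvec': array([ 2.26903869,  0.79176882, -0.3466996 ]), 'tvec': array([-364.86071607, -203.3980639 , 1544.37366452])}
{'vertical_fov': 68.63442129908336, 'cx': 317.8127471620518, 'cy': 196.2096628823731, 'mount': array([[ 5.20232947e-04, -9.59786846e-01, -2.80729298e-01,
         7.07859616e+01],
       [ 9.99999839e-01,  5.62460636e-04, -6.98518345e-05,
        -8.09272951e-01],
       [ 2.24942051e-04, -2.80729217e-01,  9.59786985e-01,
        -1.43147308e+02],
       [ 0.00000000e+00,  0.00000000e+00,  0.00000000e+00,
         1.00000000e+00]])}
```

View pics/top0.png

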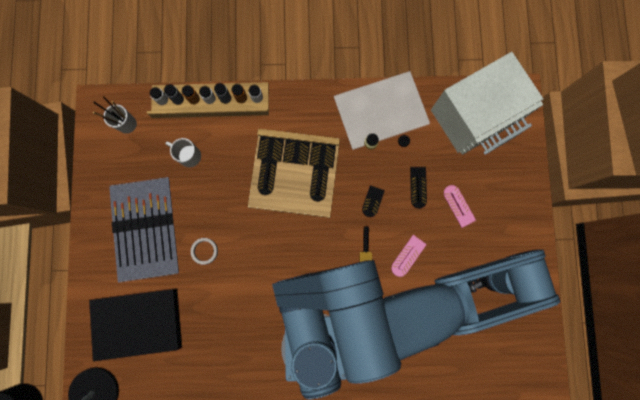

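View pics/scene0.png

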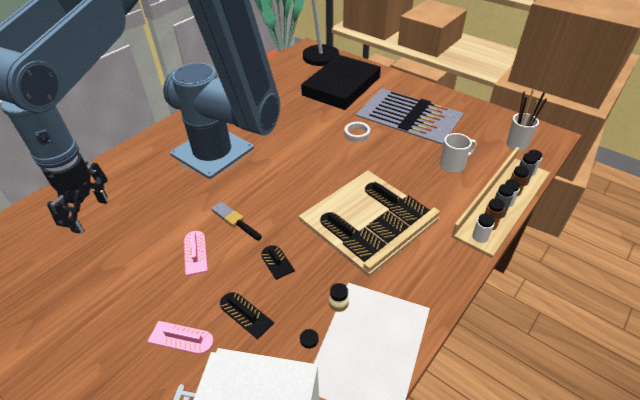

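Top view: the board is at (295,172). The black feather-like candidates are (418,187), about 40 px long, and (373,200), about 30 px long. Pink look-alikes are at (459,205) and (408,257). The black one at (418,187) fits the long feather because it is longer. I'll measure both blacks and confirm in an enlarged wrist crop.

```bash
cat > h.py <<'E'
import numpy as np, cv2
from scipy.spatial.transform import Rotation as R
from station import arm, sensors, viewer
def cam(name,s=None):
    m=viewer.camera_model(name); f=200/np.tan(np.radians(m["vertical_fov"]/2))
    if name=="wrist":
        T=np.eye(4); T[:3,:3]=R.from_rotvec(s["eef_rot"]).as_matrix(); T[:3,3]=s["tcp_pos"]
        T=T@np.array(m["mount"]); Rc,c=T[:3,:3],T[:3,3]
    else:
        Rc=R.from_rotvec(m["rvec"]).as_matrix().T; c=-Rc@np.array(m["tvec"])
    return f,m["cx"],m["cy"],Rc,c
def ray(C,uv,z):
    f,cx,cy,Rc,c=C; uv=np.atleast_2d(uv).astype(float)
    d=np.c_[(uv[:,0]-cx)/f,(uv[:,1]-cy)/f,np.ones(len(uv))]@Rc.T
    return c+d*((z-c[2])/d[:,2])[:,None]
def proj(C,P):
    f,cx,cy,Rc,c=C; p=(np.atleast_2d(P)-c)@Rc
    return np.c_[f*p[:,0]/p[:,2]+cx,f*p[:,1]/p[:,2]+cy]
def shot(fn,name="wrist"):
    s=sensors.sense(); im=viewer.get_image(name)[:,:,::-1].copy(); cv2.imwrite("pics/"+fn,im)
    return im,cam(name,s)
def down(yaw): # tool x axis heading yaw, z down
    return (R.from_euler('z',yaw)*R.from_euler('x',np.pi)).as_rotvec()
E
python3 - <<'E'
from h import *
im=cv2.imread("pics/top0.png"); C=cam("top")
g=im.max(2); m=(g<60).astype(np.uint8); 
n,l,st,ce=cv2.connectedComponentsWithStats(m)
for i in range(1,n):
    if st[i,4]>60 and 340<ce[i,0]<440 and 120<ce[i,1]<260:
        ys,xs=np.nonzero(l==i); r=cv2.minAreaRect(np.c_[xs,ys].astype(np.float32)); P=ray(C,cv2.boxPoints(r),5)
        print(ce[i],st[i,4],P[:,:2].round().tolist(),np.linalg.norm(P[1]-P[0]),np.linalg.norm(P[2]-P[1]))
print("board corners",ray(C,[[257,129],[340,138],[331,217],[248,207]],18).round())
s=sensors.sense(); t=R.from_rotvec(s["eef_rot"]).as_matrix(); print(t.round(2))
E
```

```text
[372.04854369 139.52427184] 103 [[736.0, -204.0], [735.0, -239.0], [695.0, -238.0], [696.0, -202.0]] 35.95559201548245 40.512956565872855
[403.6036036  140.55855856] 111 [[730.0, -315.0], [729.0, -354.0], [688.0, -352.0], [689.0, -313.0]] 39.571702484679406 40.513657566209055
[417.98969072 186.16838488] 582 [[611.0, -350.0], [612.0, -406.0], [464.0, -403.0], [464.0, -349.0]] 55.13690585825586 147.93851786375856
[372.3236715  200.91545894] 414 [[449.0, -168.0], [550.0, -205.0], [531.0, -256.0], [431.0, -218.0]] 107.15452518470265 53.55441472255929
[365.832 238.168] 125 [[406.0, -176.0], [406.0, -194.0], [319.0, -190.0], [319.0, -173.0]] 17.5054792505322 86.98158935655653
board corners [[ 762.  189.   18.]
 [ 721. -105.   18.]
 [ 439.  -65.   18.]
 [ 482.  223.   18.]]
[[ 0.91  0.42 -0.  ]
 [ 0.42 -0.91  0.  ]
 [ 0.   -0.   -1.  ]]
```

Sizes on the z=5 plane are 148x55 for (418,186) and 107x54 for (372,201), so the former is the long feather, square end away from the robot. The board yaw is about -0.13. Next I'll move above the feather and look from the wrist, then above the lip.

Run:
```python
from h import *
arm.move_ptp([538,-378,170],down(0)); arm.wait(.2)
im,C=shot("w1.png")
b=im.astype(int); m=(im.max(2)<60).astype(np.uint8)
gold=cv2.dilate(m,np.ones((5,5)));m=cv2.morphologyEx(m,cv2.MORPH_CLOSE,np.ones((7,7)))
n,l,st,ce=cv2.connectedComponentsWithStats(m)
for i in range(1,n):
    if st[i,4]>1500:
        ys,xs=np.nonzero(l==i); bx=cv2.boxPoints(cv2.minAreaRect(np.c_[xs,ys].astype(np.float32)));P=ray(C,bx,5)
        print(ce[i],st[i],P[:,:2].round(1).tolist(),np.linalg.norm(P[1]-P[0]),np.linalg.norm(P[2]-P[1]))
print(sensors.sense()["t"])
```

```text
[317.13789004 168.13476969] [ 292  104   55  136 6730] [[614.0, -352.9], [613.9, -407.1], [466.3, -411.0], [466.3, -349.1]] 54.2692513378199 147.70930344449442
[170.65875504 213.12964622] [ 140  164   67   97 4466] [[451.1, -161.8], [553.8, -206.2], [537.8, -260.3], [432.1, -220.3]] 111.80760263776881 56.388957905473326
[311.04703408 349.91470341] [    0   245   640   155 47540] [[459.3, -12.2], [458.3, -749.3], [226.0, -820.5], [227.5, 58.6]] 737.1218129564197 242.8909668334118
1.6167
```

View pics/w1.png

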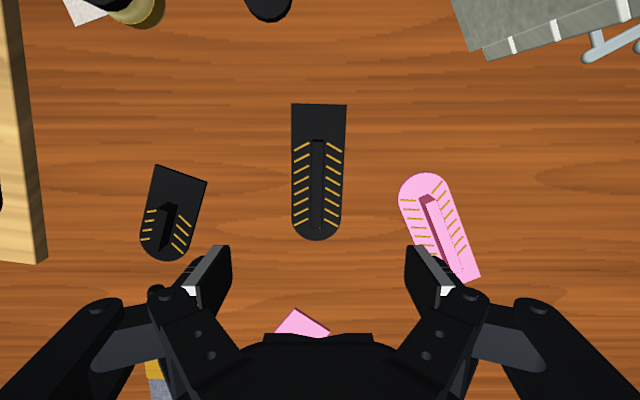

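Wrist view: the long black feather is at (317,170), with its square front edge from (291,103) to (347,105) and its rib from (318,139) to (316,228). The short feather (173,213) and the pink one (437,230) are clear of the open fingers. I'll fit its axis and check the crop.

Run:
```python
from h import *
s=sensors.sense(); C=cam("wrist",s); im=cv2.imread("pics/w1.png")
m=(im.max(2)<60).astype(np.uint8); m=cv2.morphologyEx(m,cv2.MORPH_CLOSE,np.ones((9,9)))
_,l=cv2.connectedComponents(m); m=l==l[150,317]
mid=[];w=[]
for v in range(108,210,3):
    u=np.nonzero(m[v])[0]; P=ray(C,[[u[0]-.5,v],[u[-1]+.5,v]],5); mid.append(P.mean(0)); w.append(np.linalg.norm(P[1]-P[0]))
mid=np.array(mid); p=np.polyfit(mid[:,0],mid[:,1],1); print("yaw side",np.arctan(p[0]),"w",np.mean(w),np.std(w),"resid",np.std(mid[:,1]-np.polyval(p,mid[:,0])))
us=np.arange(297,342); vs=[np.nonzero(m[:,u])[0][0]-.5 for u in us]; F=ray(C,np.c_[us,vs],5)
q=np.polyfit(F[:,1],F[:,0],1); print("yaw front",-np.arctan(q[0]),"front x",F[:,0].mean())
rb=[np.nonzero(m[:,u])[0][-1]+.5 for u in range(312,322)]; B=ray(C,np.c_[range(312,322),rb],3); print("rear x",B[:,0].mean())
print("front mid y",np.polyval(p,F[:,0].mean()),"rib rear/fr", ray(C,[[318,139.],[317,228]],29))
cv2.imwrite("pics/w1c.png",cv2.resize(im[90:290,120:500],None,fx=2,fy=2,interpolation=cv2.INTER_CUBIC))
```

```text
yaw side -0.025805181143076582 w 54.81131826733709 0.3072291819555631 resid 0.15314452467390363
yaw front -0.028275178534310972 front x 614.2341034478156
rear x 464.88705111712653
front mid y -379.55645270283304 rib rear/fr [[ 581.59511189 -378.74610495   29.        ]
 [ 489.92856842 -377.62539471   29.        ]]
```

View pics/w1c.png

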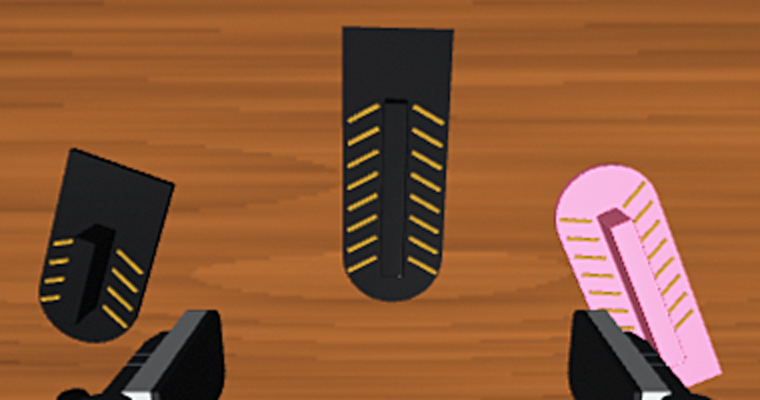

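The crop confirms it: long black feather in the middle, the short one on the left and a pink one on the right, both clear. It measures 149.5 mm long and 55 wide, yaw -0.027. I'll look at the board from near, then grasp.

Run:
```python
from h import *
arm.move_ptp([610,58,190],down(-0.13)); arm.wait(.2)
im,C=shot("b1.png"); s=sensors.sense(); np.savez("b1.npz",p=s["tcp_pos"],r=s["eef_rot"]); print(s["t"],s["tcp_pos"])
arm.move_ptp([536,-377.5,110],down(-0.027))
hit=arm.move_l([536,-377.5,8],v=100,max_force=8); print(hit, sensors.sense()["tcp_pos"])
if not hit:
    arm.close_gripper(70); s=sensors.sense(); print(s["t"],s["gripper_width"],s["grip_force"],s["force"],s["tcp_pos"])
```

```text
3.4917 [610.14476036  57.03104241 189.8767142 ]
False [ 536.51061673 -377.9706697     8.84745349]
6.975 0.12205970585824408 70.74588418006897 [0.62053705 0.06171632 3.31104369] [ 536.17415523 -377.63083187    8.31961989]
```

View pics/b1.png

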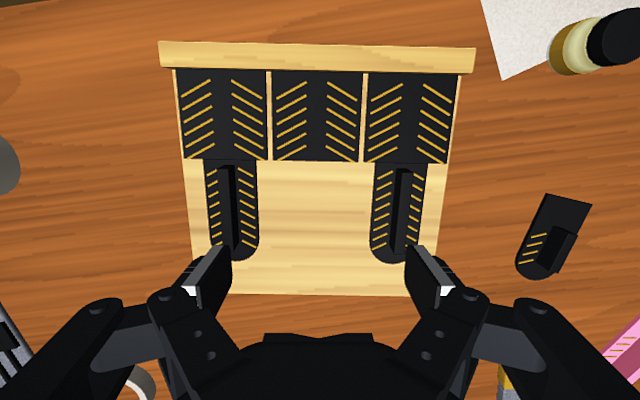

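Board view: the middle covert spans u 271–362, with its free edge at v≈161. The neighbours are at (230,205) and (399,210), and the feather in hand is gripped at the rib's width. I'll measure lip, yaw and midline.

Run:
```python
from h import *
d=np.load("b1.npz"); C=cam("wrist",dict(tcp_pos=d["p"],eef_rot=d["r"])); im=cv2.imread("pics/b1.png")
wood=(im[:,:,2]>110)&(im[:,:,1]>80)&(im[:,:,0]>60)   # pale wood
# middle covert free edge: first pale row below v=140
us=[u for u in range(276,358)]
E=[]
for u in us:
    col=wood[150:185,u]; E.append(150+np.argmax(col)-.5)
P=ray(C,np.c_[us,E],34.5); k=np.polyfit(P[:,1],P[:,0],1); k=np.polyfit(*P[abs(P[:,0]-np.polyval(k,P[:,1]))<1.5][:,[1,0]].T,1)
yawe=-np.arctan(k[0])
# side edges of middle covert at top: gaps
L=[];Rr=[]
for v in range(85,155,3):
    u=np.nonzero(~wood[v,262:372]&True)[0]+262
    row=~wood[v]; a=315
    # largest non-gap: walk from wide dark pixels, use darkness instead of wood (gold streaks inside)
    gl=[x for x in range(258,280) if im[v,x,1]>120]; gr=[x for x in range(352,375) if im[v,x,1]>120]
    if gl and gr: L.append([max(gl)+.5,v]); Rr.append([min(gr)-.5,v])
z=lambda v:34.5
L=np.array(L);Rr=np.array(Rr); PL=ray(C,L,33);PR=ray(C,Rr,33)
M=(PL+PR)/2; q=np.polyfit(M[:,0],M[:,1],1); 
print("edge yaw",yawe,"mid yaw",np.arctan(q[0]),"covert w",np.linalg.norm(PL-PR,axis=1).mean(),"std",np.std(M[:,1]-np.polyval(q,M[:,0])))
# neighbour plates' inner edges on plane z=23
I=[];J=[]
for v in range(172,215,3):
    a=300
    u=315
    while wood[v,u]: u-=1
    w=315
    while wood[v,w]: w+=1
    I.append([u+.5,v]);J.append([w-.5,v])
PI=ray(C,I,22);PJ=ray(C,J,22);
a=np.polyfit(PI[:,0],PI[:,1],1);b=np.polyfit(PJ[:,0],PJ[:,1],1)
M2=(PI+PJ)/2;r=np.polyfit(M2[:,0],M2[:,1],1)
yn=np.arctan((a[0]+b[0])/2)
print("neigh yaw",np.arctan(a[0]),np.arctan(b[0]),np.arctan(r[0]),"inner dist (expect 128)",np.mean(np.linalg.norm(PI-PJ,axis=1)))
for p in (q,r):
    x=630.
    for _ in range(9): y=np.polyval(p,x); x=np.polyval(k,y)
    print("lip",x,y)
# board front/near edge pixels & batten check
print(ray(C,[[174,70],[462,73]],18))
```

```text
edge yaw -0.15080750284259442 mid yaw -0.1395430943516672 covert w 84.35286299318754 std 1.3588109587154973
neigh yaw -0.15708877726704248 -0.15398126313770283 -0.155559982291088 inner dist (expect 128) 127.22960844075936
lip 631.6502305027202 57.21057388874989
lip 631.6435628295828 57.16669643708231
[[737.05372605 185.12249541  18.        ]
 [696.86450567 -98.95052957  18.        ]]
```

Lip (631.6, 57.2), deck yaw about -0.153; the neighbours' gap measures 127.2 (should be 128). Now lift and check the feather in hand.

Run:
```python
from h import *
arm.move_l([536,-377.5,120],v=150); arm.wait(.2)
im,C=shot("g1.png"); s=sensors.sense(); print(s["t"],s["gripper_width"],s["grip_force"],s["force"],s["tcp_pos"])
z=s["tcp_pos"][2]-8.3
m=(im.max(2)<60).astype(np.uint8); 
us=np.arange(296,340); vs=[]
for u in us:
    c=m[60:220,u]; vs.append(60+np.argmax(c)-.5)
F=ray(C,np.c_[us,vs],z+5); T=R.from_rotvec(s["eef_rot"]).as_matrix(); t=(F-s["tcp_pos"])@T
print("front x in tool",np.median(t[:,0]),np.polyfit(t[:,1],t[:,0],1))
mid=[]
for v in range(int(np.median(vs))+6,int(np.median(vs))+36,3):
    u=np.nonzero(m[v,230:410])[0]+230; p=(ray(C,[[u[0]-.5,v],[u[-1]+.5,v]],z+5)-s["tcp_pos"])@T; mid.append([p[:,0].mean(),p[:,1].mean(),abs(p[0,1]-p[1,1])])
print(np.round(mid,1))
```

```text
8.125 0.12044463590966205 70.34768342971802 [-0.19782162  0.05857521 -0.45444427] [ 535.61479126 -377.15001272  118.8541123 ]
front x in tool 78.47555400293533 [4.07662045e-04 7.84758683e+01]
[[76.  -0.5 55.4]
 [74.7 -0.5 55.5]
 [73.3 -0.5 55.7]
 [71.9 -0.5 55.8]
 [70.6 -0.5 56. ]
 [69.2 -0.8 55.6]
 [67.8 -0.5 55.3]
 [66.4 -0.5 55.5]
 [65.  -0.5 55.6]
 [63.6 -0.5 55.8]]
```

View pics/g1.png

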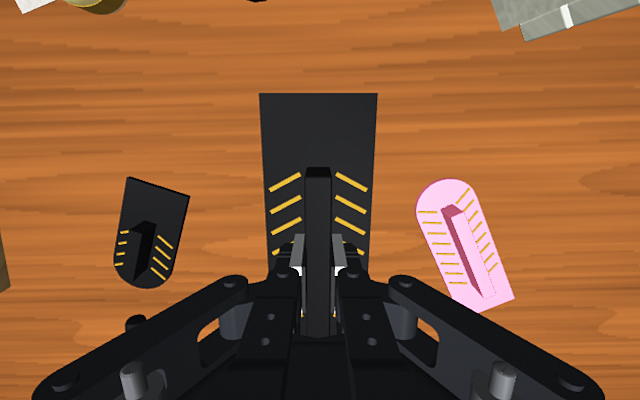

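The held feather is straight, with its front at tool x 78.5 and lateral offset 0.5. The picture shows its front edge at v≈93, u 260–377. Now to the pre-tuck pose with a check before sliding.

```bash
cat >> h.py <<'E'
YAW=-0.153; LIP=np.array([631.6,57.2])
def tgt(dx,under,dy=0):  # TCP for feather front at lip+dx, underside height above deck
    e=np.array([np.cos(YAW),np.sin(YAW)]); n=np.array([-e[1],e[0]])
    xy=LIP+(dx-78.5)*e+(dy-0.5)*n
    return [xy[0],xy[1],18+under+8.3]
E
python3 - <<'E'
from h import *
r=down(YAW)
p=tgt(-20,90); arm.move_ptp(p,r)
arm.move_l(tgt(-20,15),v=120); arm.move_l(tgt(-20,3.3),v=40); arm.wait(.4)
s=sensors.sense(); print(s["t"],s["tcp_pos"]-tgt(-20,3.3),s["force"],s["gripper_width"],(R.from_rotvec(s["eef_rot"])*R.from_rotvec(r).inv()).as_rotvec())
im,C=shot("p1.png"); shot("p1s.png","scene")
cv2.imwrite("pics/p1c.png",im[:, :])
E
```

```text
11.3917 [0.05974836 0.0178657  0.1038197 ] [-0.17799487 -0.30356823 -0.93217879] 0.1232346769532419 [-6.21016588e-06 -1.90750630e-04  1.82485421e-06]
```

View pics/p1.png

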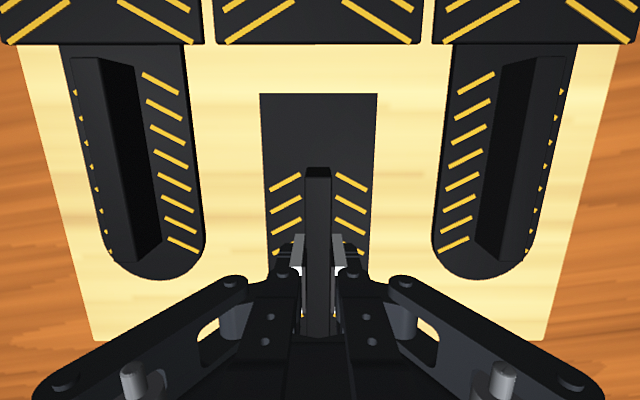

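The feather is squarely in front of the middle covert: front edge at v≈93, covert edge at v≈43, neighbours' inner edges at u≈190 and 447. I'll take the numbers before the slide.

Run:
```python
from h import *
s=sensors.sense(); C=cam("wrist",s); im=cv2.imread("pics/p1.png"); T=R.from_rotvec(s["eef_rot"]).as_matrix()
tool=lambda uv,z:(ray(C,uv,z)-s["tcp_pos"])@T
wood=(im[:,:,2]>110)&(im[:,:,1]>80)
L=[];Q=[]
for v in range(55,90,3):
    u=318
    while wood[v,u]:u-=1
    w=318
    while wood[v,w]:w+=1
    L.append([u+.5,v]);Q.append([w-.5,v])
a=tool(L,23);b=tool(Q,23)
print("gap",np.abs(a-b)[:,1].mean(),"mid y",((a+b)/2)[:,1].mean(),"slopes",np.polyfit(a[:,0],a[:,1],1)[0],np.polyfit(b[:,0],b[:,1],1)[0])
F=[];M=[]
for v in range(100,125,3):
    d=np.nonzero(~wood[v,215:425])[0]+215; F.append(tool([[d[0]-.5,v],[d[-1]+.5,v]],26.3).mean(0))
print("feather mid y",np.mean(F,0)[1])
E=[[u,np.argmax(wood[30:,u])+29.5] for u in range(225,415,5)]
e=tool(E,34.5); p=np.polyfit(e[:,1],e[:,0],1); f=tool([[u,90+np.argmax(~wood[80:,u][10:])-.5] for u in range(270,370,5)],26.3)
print("covert edge x",np.median(e[:,0]),"slope",p[0],"front x",np.median(f[:,0]),"ends",tool([[216,43],[420,43]],34.5)[:,1])
```

```text
gap 124.8435173905558 mid y -0.4403027763172152 slopes 0.012566785392219015 0.011672403828253165
feather mid y -0.33328293953399324
covert edge x 97.86845862657759 slope 0.0025311565512139977 front x 78.57216296613618 ends [-43.84764407  43.18462044]
```

Run:
```python
from h import *
s=sensors.sense(); C=cam("wrist",s); im=cv2.imread("pics/p1.png"); T=R.from_rotvec(s["eef_rot"]).as_matrix()
tool=lambda uv,z:(ray(C,uv,z)-s["tcp_pos"])@T
wood=(im[:,:,2]>110)&(im[:,:,1]>80)
L=[];Q=[]
for v in range(55,226,5):
    u=232
    while wood[v,u]:u-=1
    w=405
    while wood[v,w]:w+=1
    L.append([u+.5,v]);Q.append([w-.5,v])
for z in (23,18):
    a=tool(L,z);b=tool(Q,z)
    print(z,"gap",np.abs(a-b)[:,1].round(1)[::6],"mid y",((a+b)/2)[::6,1].round(2),"slopes",np.polyfit(a[:,0],a[:,1],1)[0],np.polyfit(b[:,0],b[:,1],1)[0], "x",a[[0,-1],0])
```

```text
23 gap [124.7 124.7 124.7 125.2 124.7 125.2] mid y [-0.33 -0.56 -0.31 -0.3  -0.29 -0.27] slopes -0.0020143616312569947 -0.0016220989958148973 x [95.25758205 10.0970557 ]
18 gap [128.8 128.8 128.8 129.4 128.9 129.4] mid y [-0.32 -0.56 -0.31 -0.29 -0.28 -0.27] slopes -0.0020143616312570897 -0.0016220989958144665 x [96.08621096  8.08368756]
```

Midline, yaw and gap all agree: feather at -0.33 against neighbours' midline -0.33, yaw error 0.002, gap 128.8, edge 19.3 ahead. Now slide in, lower and press.

Run:
```python
from h import *
f0=sensors.sense()["force"]
print("slide hit",arm.move_l(tgt(30,3.3),v=50,max_force=6)); arm.wait(.3)
s=sensors.sense(); print(s["t"],s["tcp_pos"]-tgt(30,3.3),s["force"]-f0)
fa=s["force"]
print("down hit",arm.move_l(tgt(30,-3),v=8,max_force=5)); arm.wait(.3)
s=sensors.sense(); print(s["t"],s["tcp_pos"]-tgt(30,0),s["force"]-fa,s["force"],s["gripper_width"],s["grip_force"])
shot("e1.png"); shot("e1s.png","scene")
```

```text
slide hit False
12.9417 [-0.11984818  0.07782626  0.06900056] [ 0.31238365 -1.08758832 -0.69725955]
down hit True
13.75 [ 2.12376025e-02 -1.29835411e-02  6.90054429e-05] [-0.64244723 -0.22137432  6.47363041] [-0.21936652 -0.36554017  5.40042264] 0.12853697396643157 70.99377036094666
```

View pics/e1.png

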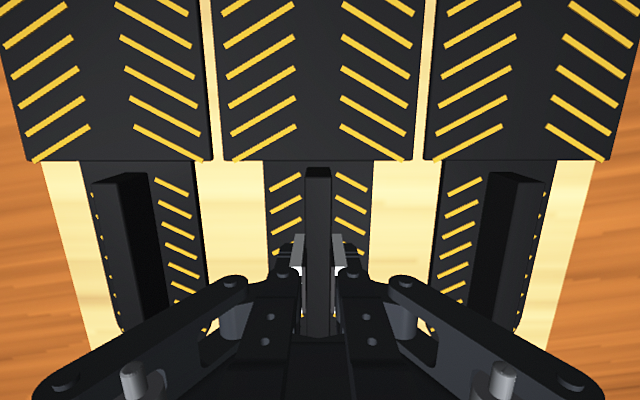

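The feather is tucked: the rib front (318,168) is just short of the covert edge (v≈160), which is flush with its neighbours, and contact came at exactly the deck height. Now bring the push to 10 N.

Run:
```python
from h import *
def fz():
    v=[]
    for _ in range(6): arm.wait(.05); v.append(sensors.sense()["force"])
    return np.mean(v,0)
f=fz(); u=(sensors.sense()["tcp_pos"][2]-26.3); print(f,u)
p=np.array(tgt(30,0)); z=sensors.sense()["tcp_pos"][2]
for i in range(14):
    if f[2]>=9.3: break
    z-=0.25 if f[2]<7 else 0.12
    arm.move_l([p[0],p[1],z],v=10); f=fz(); s=sensors.sense(); print(round(z,2),s["tcp_pos"].round(2),f.round(2),s["t"])
C=cam("wrist",sensors.sense()); im,_=shot("e2.png"); shot("e2s.png","scene"); sc=cv2.imread("pics/e2s.png")
cv2.imwrite("pics/e2c.png",cv2.resize(sc[160:280,290:450],None,fx=4.5,fy=4.5,interpolation=cv2.INTER_CUBIC))
T=R.from_rotvec(sensors.sense()["eef_rot"]).as_matrix(); tc=sensors.sense()["tcp_pos"]
E=[]
for v in range(150,175):
    if im[v,250].min()>100: E=v-.5;break
print("covert edge tool x",((ray(C,[[250,E]],34.5)-tc)@T)[0],"rib front expected 43.5")
```

```text
[-0.25852997  0.1054059   5.949217  ] -0.031120165017863854
26.02 [583.78  64.08  26.3 ] [-1.03 -0.27  5.01] 14.7
25.77 [583.78  64.08  26.29] [-1.67 -0.1   6.85] 15.25
25.52 [583.79  64.08  26.29] [-2.5   0.1   8.83] 15.8
25.4 [583.77  64.09  26.28] [-2.62 -0.34  9.94] 16.35
covert edge tool x [ 48.17262283 -31.77169182  -8.28069069] rib front expected 43.5
```

View pics/e2c.png

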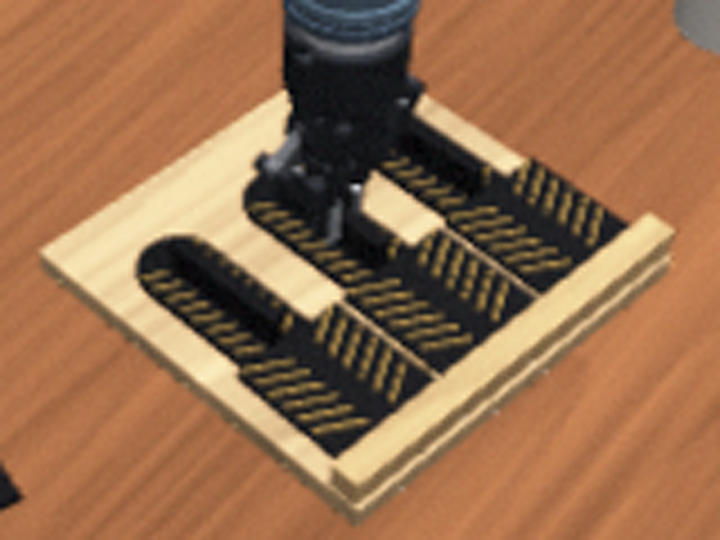

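The scene crop shows the feather lying flat between its neighbours. The coverts are all level, and the push is 9.9 N with a rib gap of about 4.7 mm.

Run:
```python
from h import *
from station import sign_off
s=sensors.sense(); print(s["t"],s["force"],s["grip_force"]); print(sign_off())
```

```text
16.45 [-2.32490209  0.26739963  9.81828451] 71.79966688156128
the job is handed in; nothing more can be done
None
```

The long feather is tucked under the middle covert, midway between its neighbours, with the rib about 4.7 mm short of the covert's edge; I handed the job in at 16.5 s with the arm still holding it down at about 10 N.

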